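# Set the length stop on the stop board from a sample piece

### The job

Brush the loose chips off the bed of the stop board with the bench brush, not with the fingers, and set the brush down on the bench clear of the board. Then take the offcut that stands on its end, lay it down in the corner of the bed, lengthwise along the track and up against the end block, and let go of it. Last, slide the stop along its track until it touches the other end of the piece; leave the wax tin and the lying offcut where they are.

Things in the scene. Friction and masses are not known exactly. Their poses are not given: they have to be found in the camera images.
- stop_board: The stop board, fixed: plywood bed 125 x 240 mm, top at z = 15 mm. Origin: centre of its underside; x runs across it to the back, y along it. An aluminium T-track lies along the back edge, x = 22.5 to 62.5 mm, top at z = 22 mm; its front face, x = 22.5 mm, is the fence. From there the bed is open to its front edge at x = -62.5 mm. End block at the -y end, stop on its +y side.
- corner (a point): The corner on the bed where fence and end block meet (board frame x = 22.5, y = -98, z = 15 mm); axes as the board's. The piece belongs on its -x, +y side. The end block is wooden, fixed, 22 mm wide, from board x = -31.5 to 60.5 mm, y = -120 to -98 mm, top at z = 47 mm.
- stop (a joint): Clear opening in m between the end block's inner face and the stop's face: starts at 0.12 to 0.16, range 0 to 0.175, grows toward the board's +y. The stop stays where it is left (2.5 N to move it). It is a dark wooden block 40 mm wide along y, from board x = -49.5 to 62.5 mm, top at z = 46.5 mm, its underside 1.5 mm over the bed.
- stop_knob (a point): Centre of the black knob on the stop: an upright cylinder 26 mm across from z = 52 to 77 mm, over the track, 20 mm in +y from the stop's face. It does not turn: only a grip to slide the stop by. Axes as the board's.
- sample: The sample piece: the offcut that stands on its end, a wooden block 28 x 62 x 22 mm (its own x, y, z), 50 g. Origin: centre of its 28 x 62 mm face (own z = 0; the other at z = 22 mm). Its own y, the 62 mm length, is vertical at the start.
- sample_mid (a point): Middle of the sample piece (11 mm along its own z from its origin); axes as the sample's.
- bench_brush: The grey bench brush with an arched handle, standing on its bristles: 30 mm (x) by 85 mm (y) by 55 mm high, 70 g; it acts as a rigid block, 30 mm wide at the bristles and narrower at the handle. Origin: centre of its underside.
- chip_0: A wood chip on the front part of the bed (its centre 49 to 73 mm in front of the fence, 30 to 86 mm from the end block), a split sliver about 21 x 10 x 6 mm, 10 g; origin: centre of its underside.
- chip_1: A wood chip on the front part of the bed (its centre 49 to 73 mm in front of the fence, 30 to 86 mm from the end block), a split sliver about 16 x 11 x 6 mm, 10 g; origin: centre of its underside.
- chip_2: A wood chip on the front part of the bed (its centre 49 to 73 mm in front of the fence, 30 to 86 mm from the end block), a split sliver about 22 x 8 x 6 mm, 10 g; origin: centre of its underside.
- chip_3: A wood chip on the front part of the bed (its centre 49 to 73 mm in front of the fence, 30 to 86 mm from the end block), a split sliver about 16 x 10 x 6 mm, 10 g; origin: centre of its underside.
- wax_tin: Bystander: round dark red tin, 81 mm across, 36 mm high. Origin: centre of its underside. (The other things on the bench, such as a cup 79 mm high, are fixed. A mains lead about 10 mm thick lies on the bench between the board and the places where brush and sample start.)
- lying_offcut: Bystander: dark offcut 28 x 62 x 22 mm that lies flat. Origin: centre of its underside.

How it is judged:
On the way, in this order (a step that is already met when the one before it is completed fails the run):
1. the chips lie off the board, swept with the brush still in hand near the board (height (world z) of each of chip_0, chip_1, chip_2, chip_3 below 0.012 m and contact force between the fingers and bench_brush above 0.5 N and horizontal distance between bench_brush and stop_board below 0.22 m), for 0.1 s.
2. the piece lies in the corner of the bed, let go, within 6 mm of the end block, while the stop still stands clear of it (x of sample_mid in the frame of stop_board between 0.0035 and 0.0135 m and angle between the y axis of sample and the y axis of stop_board, either way round below 0.07 rad and height (world z) of sample_mid between 0.022 and 0.032 m and y of sample_mid in the frame of stop_board below -0.061 m and contact force between the fingers and sample below 0.1 N and value of joint stop above 0.075 m), for 0.2 s.
At the end, for the whole second after the job is handed in: all chips lie on the bench, off the board; the piece lies on the bed within 5 mm of the fence and 4 degrees of it, its end at the end block (3 mm), the stop within 2.5 mm of its other end (opening 59.5 to 64.5 mm); the brush rests on the bench clear of the board (height (world z) of each of chip_0, chip_1, chip_2, chip_3 below 0.012 m and x of sample_mid in the frame of stop_board between 0.0035 and 0.0135 m and angle between the y axis of sample and the y axis of stop_board, either way round below 0.07 rad and height (world z) of sample_mid between 0.022 and 0.032 m and y of sample_mid in the frame of stop_board between -0.07 and -0.063 m and value of joint stop between 0.0595 and 0.0645 m and linear speed of each of sample, bench_brush below 0.02 m/s and contact force between bench_brush and stop_board below 0.1 N and height (world z) of bench_brush below 0.06 m); the robot touches nothing.
It fails at once if the fingers push a chip on the bed ((contact force between the fingers and chip_0 above 0.5 N and height (world z) of chip_0 above 0.013 m) or (contact force between the fingers and chip_1 above 0.5 N and height (world z) of chip_1 above 0.013 m) or (contact force between the fingers and chip_2 above 0.5 N and height (world z) of chip_2 above 0.013 m) or (contact force between the fingers and chip_3 above 0.5 N and height (world z) of chip_3 above 0.013 m)).
It fails at once if the wax tin or the lying offcut is moved by more than 3 cm (distance of any of wax_tin, lying_offcut from where it was at the start of the episode above 0.03 m).
It also fails if it takes over 72 s, if anything falls off the work surface, if the arm or the gripper's body presses on something with over 40 N, if the wrist force passes 120 N, or if a joint passes its speed limit or range.

### The arm

A 6-joint arm with a two-finger parallel gripper is mounted at the origin on the work surface; the furniture and walls round the work are solid. World frame = base frame: x ahead of the robot, y to its left, z up, the work surface at z = 0. Lengths are in m, angles in rad, forces in N, time in s.
With the tool pointing down it reaches from about 0.375 to 0.925 m from the base axis. Payload 5.7 kg.
Tool frame: the origin (TCP) lies on the centre line of the jaws, within the pads' length; the fingertips stand ahead of it and the grasp point (between the pads) lies 6 mm ahead of it (ctrl.tcp_to_tips is the z of the fingertips in the tool frame, in m); z points along the fingers, y is the line along which they close (so a half turn about z gives the same grasp; the last joint's range is limited). The gripper opens to 85 mm and grips with 20 to 120 N. Pads are 22 mm wide; open, the fingers measure 114 mm over their backs; the gripper's body (76 mm by 85 mm) begins 54 mm behind the grasp point. The pads swing forward as they close: fully open they stand 13 mm farther back than shut.
Start: joints at [1.219, 0.359, 1.51, -0, 1.272, -0.115], TCP at [0.141, 0.583, 0.256] pointing down, gripper open.
Joint ranges: [-2.97, 2.97], [-1.01, 2.36], [0.21, 2.38], [-0.96, 4.11], [0.2, 2.71], [-2.98, 2.98]. Speed limits (rad/s): [2.39, 2.39, 3.14, 3.14, 3.14, 3.14].

### API

Orientations are given as a 3x3 rotation matrix whose columns are the frame's x, y, z axes.
In Python, from rig import ctrl, vision gives the robot as it stands.
- The arm moves only by the tool jog_arm, called after "Emit:" as name(argument=value, ...) on one line, values as JSON. Schema: {"type":"object","properties":{"offsets":{"type":"array","items":{"type":"array","items":{"type":"array","items":{"type":"number"},"minItems":7,"maxItems":7},"minItems":1,"maxItems":20},"minItems":1,"maxItems":1},"grip_force":{"type":"number"},"only":{"type":"string"},"quiet":{"type":"boolean"},"lines":{"type":"string"}},"required":["offsets"],"additionalProperties":false}. offsets is a list that holds a single list of rows (three levels of brackets), with 1 to 20 rows, each of 7 numbers: a rotation vector rx, ry, rz in fractions of the full range, 1 being pi rad, then dx, dy, dz in a scale on which 1.0 is 1 m, then the finger opening in m; each row shifts and turns the commanded pose from where the row before left it, along the tool's axes as they then stand; what a row does not reach is not made up. A row lasts 1/8 s, in which the tool goes at most 0.0625 m and 0.188 rad, less where a joint would pass 70% of its speed; a pose out of reach is approached as far as the arm can. The fingers move at their own pace and stop on an object; grip_force is the grip in N (left out, the last holds). Time passes only in rows, so rows that do not move let the fingers close. The tool returns the time, the measured TCP pose, the force, the opening and the grip force at its end. only (a regular expression) keeps the lines of the reply that match it, lines (a string "A,B") keeps lines A to B, and quiet returns only ok. Shift and turn numbers lie between -1 and 1, and a call with a number outside is refused. Input that does not fit is refused with a message, and nothing moves.
- ctrl.observe(): the state, without advancing time (a new reading comes with each control period).
- vision.camera(name): name is "scene" or "side" or "wrist"; returns a dict with "color" (480x640x3 uint8, red, green, blue), "range_z" (480x640 float32, m along the optical axis (not along the pixel's ray), 0 where there is no reading), "K" (3x3 intrinsics, pixels), "origin" and "orientation" of the camera in the world; the wrist camera has in their place "mount" (4x4, takes a point from camera to tool coordinates, whose origin is the TCP and whose axes are the flange's). Camera axes: x right, y down, z forward; pixel columns grow to the right and rows downward; lengths in m; the calibration is good to about 2 mm. The wrist camera is an equidistant fisheye: a pixel r from the principal point sees the ray r / f radians off the axis. A picture is of the moment at which its call begins: read the wrist's pose just before it.
- ctrl.close_job(): hands the job in; it is judged then, once.
The state is a dict: "clock": time; "q": joint angles; "qvel": joint speeds; "effort": joint torques, N m; "tcp_pos": TCP position; "ee_rot": TCP orientation; "wrist_force": force on the tool from outside, world axes, zero at the start; "wrist_torque": the same for the moment, N m; "width": finger opening in m; "grip_force": force on a finger pad.
Only numpy, scipy, OpenCV 4.12 (cv2) and the standard library are available. Lean on these libraries where they do the work, as an engineer would, in place of code of your own. Each camera call takes 0.05 s, during which the arm holds its last target. There are 200 camera calls.

## Working session

There is one attempt and no reset: what is moved stays moved. The work goes in short steps, Python scripts to look and compute and a tool call to move; the robot and the scene stay as the last step left them, time stands still between calls to the robot, and variables do not carry over. Pictures are saved under pics/ and viewed, at most 10 in all, crops included, and the job is handed in when it is done.

```bash
mkdir -p pics; ls; cat > h.py <<'E'
from rig import ctrl, vision
import numpy as np, cv2
def grab(n,save):
    s=ctrl.observe(); c=vision.camera(n)
    cv2.imwrite(f'pics/{save}.png',c['color'][:,:,::-1])
    np.savez(f'pics/{save}.npz',tcp=s['tcp_pos'],R=s['ee_rot'],**c)
    return c
def load(save): return dict(np.load(f'pics/{save}.npz'))
def cloud(c):
    z=c['range_z'].astype(float); v,u=np.mgrid[:480,:640]; K=c['K']
    x=(u-K[0,2])/K[0,0]; y=(v-K[1,2])/K[1,1]
    if 'mount' in c:
        r=np.hypot(x,y)+1e-9; t=np.tan(np.minimum(r,1.5)); x=x/r*t; y=y/r*t
    P=np.stack([x*z,y*z,z],-1)
    if 'mount' in c:
        M=c['mount']; P=P@M[:3,:3].T+M[:3,3]; return P@c['R'].T+c['tcp']
    return P@np.array(c['orientation']).T+np.array(c['origin'])
E
python3 - <<'E'
from h import *
for n in ['scene','side']:
    c=grab(n,n+'0'); print(n,c['K'].tolist(),c['origin'],c['orientation'])
im=cv2.imread('pics/scene0.png')
s=ctrl.observe(); print(s, ctrl.tcp_to_tips)
E
```

```text
pics
scene [[462.33178126615286, 0.0, 320.63830723448376], [0.0, 462.33178126615286, 242.00649130708385], [0.0, 0.0, 1.0]] [ 0.1746872  -0.42403492  0.80293186] [[ 0.88647757 -0.35993893  0.29086334]
 [-0.46267235 -0.67633185  0.5731575 ]
 [-0.00958156 -0.6426657  -0.76608681]]
side [[437.8655885982512, 0.0, 315.07345798273747], [0.0, 437.8655885982512, 236.26246720762364], [0.0, 0.0, 1.0]] [ 0.25510806 -0.62969374  0.37840695] [[ 0.96520773 -0.11569632  0.23449607]
 [-0.2609719  -0.3701138   0.89157694]
 [-0.01636194 -0.92175384 -0.38743019]]
{'clock': 0.1, 'q': array([ 1.21888447e+00,  3.59427327e-01,  1.51136489e+00, -3.39039289e-05,
        1.27250774e+00, -1.15114180e-01]), 'qvel': array([ 3.60687772e-04, -1.51392187e-03, -2.71816256e-03, -8.94874185e-04,
       -1.72188844e-03, -3.95761861e-05]), 'effort': array([ 4.88968035e-04, -5.28657138e+01, -2.79351944e+01, -1.35804048e-04,
        5.05631280e-03, -2.77420838e-06]), 'tcp_pos': array([0.14057409, 0.58268583, 0.2555255 ]), 'ee_rot': array([[-9.72096492e-01,  2.34580686e-01, -5.58074341e-04],
       [ 2.34581292e-01,  9.72095167e-01, -1.61384059e-03],
       [ 1.63925538e-04, -1.69972258e-03, -9.99998542e-01]]), 'wrist_force': array([ 0.29670814, -0.21699147,  0.06523613]), 'wrist_torque': array([0.02438725, 0.00509611, 0.02407595]), 'grip_force': 0.0, 'width': 0.08542099935464434} 0.025
```

View pics/scene0.png

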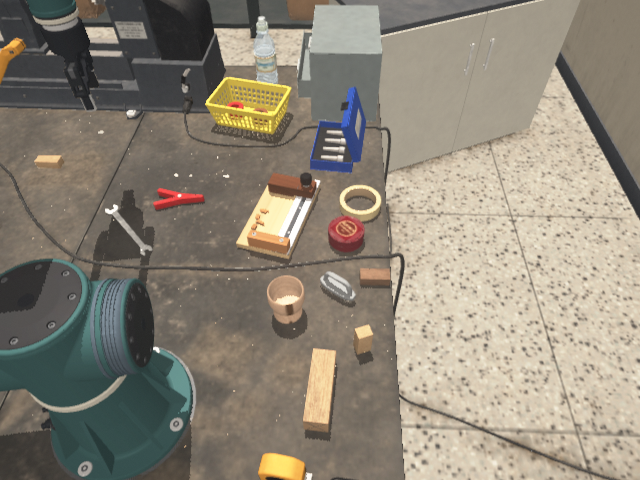

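```bash
python3 - <<'E'
from h import *
# orthographic top-down map from scene cloud, 1mm/px, x right? : col = x, row = -y
cs=[load('scene0')]
P=cloud(cs[0]).reshape(-1,3); C=cs[0]['color'].reshape(-1,3)
print(P[cs[0]['range_z'].ravel()>0].min(0),P.max(0))
x0,x1,y0,y1=0.1,0.9,-0.3,0.3
im=np.zeros((600,800,3),np.uint8)
o=np.argsort(P[:,2]);P=P[o];C=C[o]
m=(P[:,2]>-.02)&(P[:,2]<.2)
u=((P[:,0]-x0)*1000).astype(int);v=((y1-P[:,1])*1000).astype(int)
for a,b,c in zip(u[m],v[m],C[m]):
    if 0<=a<799 and 0<=b<599: im[b:b+2,a:a+2]=c[::-1]
cv2.imwrite('pics/top.png',im)
E
```

```text
[-0.37962182 -0.55821186 -0.82416999] [2.89568441 3.69393661 0.80293186]
```

The board is at about (280,215), with chips near (262,215). The brush is at (338,287), the standing sample at (363,340), the dark offcut at (375,277), the tin at (346,233) and the cup at (287,297). I'll enlarge this area next.

```bash
python3 - <<'E'
from h import *
c=load('scene0'); P=cloud(c)
im=cv2.imread('pics/scene0.png')[165:365,225:415]
cv2.imwrite('pics/crop.png',cv2.resize(im,None,fx=3,fy=3,interpolation=cv2.INTER_CUBIC))
# map
x0,y1=0.25,0.25
S=2000
m=np.zeros((600,800,3),np.uint8)
Q=P.reshape(-1,3);C=c['color'].reshape(-1,3);k=(Q[:,2]>-.02)&(Q[:,2]<.2);Q=Q[k];C=C[k];o=np.argsort(Q[:,2])
print(Q.mean(0))
for (x,y,z),cc in zip(Q[o],C[o]):
    a=int((x-x0)*1000);b=int((y1-y)*1000)
    if 0<=a<797 and 0<=b<597: m[b:b+3,a:a+3]=cc[::-1]
cv2.imwrite('pics/top.png',m)
for n,(u,v) in dict(board=(280,215),knob=(307,179),brush=(338,287),sample=(363,332),off=(375,273),tin=(346,228),cup=(287,297)).items(): print(n,P[v,u].round(4))
E
```

```text
[0.27899565 0.31845074 0.02366512]
board [0.4282 0.284  0.0143]
knob [0.5116 0.3051 0.0746]
brush [0.4465 0.0366 0.0235]
sample [ 0.4256 -0.0925  0.0619]
off [0.533  0.0333 0.0202]
tin [0.5333 0.1576 0.0382]
cup [0.3428 0.058  0.032 ]
```

View pics/crop.png

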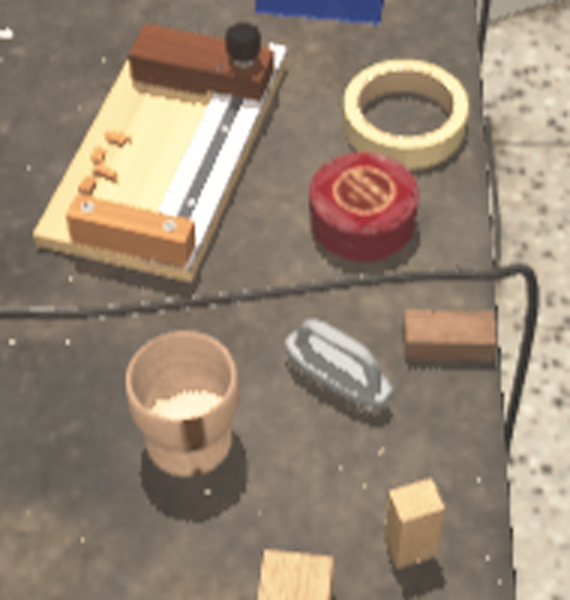

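```bash
python3 - <<'E'
from h import *
c=load('scene0'); P=cloud(c); C=c['color'].astype(int)
def roi(u0,u1,v0,v1,z0,z1):
    m=np.zeros((480,640),bool); m[v0:v1,u0:u1]=1
    return m&(P[:,:,2]>z0)&(P[:,:,2]<z1)
def rect(n,m):
    Q=P[m]; r=cv2.minAreaRect((Q[:,:2]*1000).astype(np.float32)); 
    print(n,len(Q),'z med',Q[:,2].mean().round(4),'ctr',np.round(r[0],1),'size',np.round(r[1],1),'ang',round(r[2],2))
    return r
rect('endblock',roi(240,292,225,252,.041,.052))
rect('stoptop',roi(265,322,170,200,.041,.050))
rect('knob',roi(297,318,168,195,.069,.085))
rect('board>10',roi(236,325,165,260,.009,.03))
rect('sample top',roi(350,380,322,360,.055,.07))
rect('sample all',roi(350,380,322,360,.005,.07))
rect('brush',roi(315,360,265,308,.006,.07))
rect('brush top',roi(315,360,265,308,.045,.07))
rect('off top',roi(355,395,262,292,.017,.03))
rect('tin top',roi(325,370,210,255,.032,.045))
rect('cup top',roi(262,308,270,325,.07,.09))
rect('tape',roi(335,385,180,222,.01,.09))
for z in (0.0,):
  m=roi(240,400,260,272,-.02,.02); print(np.median(P[m][:,2]))
m=roi(236,325,165,260,-.01,.09)
E
```

```text
endblock 393 z med 0.0465 ctr [366.7 205.7] size [25.6 92.7] ang 45.74
stoptop 526 z med 0.0462 ctr [486.3 339.5] size [ 43.8 112. ] ang 45.02
knob 85 z med 0.0753 ctr [511.7 314.6] size [24.  26.4] ang 3.97
board>10 2853 z med 0.0176 ctr [454.2 316.8] size [306.3 126.5] ang 45.77
sample top 201 z med 0.0614 ctr [426.  -92.6] size [23.6 28.4] ang 82.3
sample all 438 z med 0.0448 ctr [426.  -92.6] size [23.6 28.4] ang 82.39
brush 598 z med 0.0299 ctr [443.8  37.8] size [27.2 83.1] ang 27.8
brush top 148 z med 0.0517 ctr [445.5  38.9] size [11.1 59.9] ang 25.44
off top 366 z med 0.0217 ctr [530.1  30.6] size [31.2 60.8] ang 59.9
tin top 798 z med 0.0358 ctr [532.7 157.2] size [80.5 80. ] ang 52.09
cup top 324 z med 0.0757 ctr [335.1  43.3] size [68.5 70.1] ang 18.82
tape 796 z med 0.0233 ctr [601.5 215.2] size [140.1  97.2] ang 53.66
0.0005587798654033138
```

Units first: turns go in shares of pi rad. So 0.1732 rad / 3.1416 = 0.0551.

Emit:
jog_arm(offsets=[[[0, 0, 0, -0.0385, -0.0416, 0, 0.06], [0, 0, 0, -0.0385, -0.0416, 0, 0.06], [0, 0, 0, -0.0385, -0.0416, 0, 0.06], [0, 0, 0, -0.0385, -0.0416, 0, 0.06], [0, 0, 0, -0.0385, -0.0416, 0, 0.06], [0, 0, 0, -0.0385, -0.0416, 0, 0.06], [0, 0, 0, -0.0385, -0.0416, 0, 0.06], [0, 0, 0, -0.0385, -0.0416, 0, 0.06], [0, 0, 0, -0.0385, -0.0416, 0, 0.06], [0, 0, 0, -0.0385, -0.0416, 0, 0.06], [0, 0, 0, -0.0385, -0.0416, 0, 0.06], [0, 0, 0.0551, 0, 0, 0, 0.06], [0, 0, 0.0551, 0, 0, 0, 0.06], [0, 0, 0.0551, 0, 0, 0, 0.06], [0, 0, 0.0551, 0, 0, 0, 0.06], [0, 0, 0.0551, 0, 0, 0, 0.06], [0, 0, 0, 0, 0, 0.05, 0.06], [0, 0, 0, 0, 0, 0, 0.06]]], grip_force=40)

```text
clock: 2.35
tcp_pos: [0.4419, 0.0392, 0.2038]
ee_rot: [[-0.451, 0.892, -0.008], [0.892, 0.451, 0.0], [0.004, -0.007, -1.0]]
wrist_force: [-0.6, 0.0, 0.2]
width: 0.0598
grip_force: 0.0
```

```bash
cat >> h.py <<'E'
t=np.radians(45.6); BY=np.array([np.cos(t),np.sin(t)]); BX=np.array([np.sin(t),-np.cos(t)]); BO=np.array([.4326,.2937])
def b2w(x,y): return BO+x*BX+y*BY
def w2b(p): d=np.asarray(p)[...,:2]-BO; return np.stack([d@BX,d@BY],-1)
def go(x,y,z,yaw=None):
    s=ctrl.observe(); R=s['ee_rot']; print('delta tool',(R.T@(np.array([x,y,z])-s['tcp_pos'])).round(4), 'yaw',np.degrees(np.arctan2(R[1,1],R[0,1])).round(2),'q',s['q'].round(3))
E
python3 - <<'E'
from h import *
c=load('scene0'); P=cloud(c)
B=w2b(P); z=P[:,:,2]
m=(B[...,0]>-.07)&(B[...,0]<.015)&(B[...,1]>-.09)&(B[...,1]<.03)&(z>.0175)&(z<.03)
n,l,st,ct=cv2.connectedComponentsWithStats(m.astype(np.uint8))
for i in range(1,n):
    b=B[l==i]*1000; print(len(b),b.min(0).round(),b.max(0).round())
m=np.zeros((480,640),bool); m[345:435,295:340]=1; m&=(z>.02)&(z<.1)
r=cv2.minAreaRect((P[m][:,:2]*1000).astype(np.float32)); print('bar',r,z[m].max())
for u,v in [(389,277),(398,400)]: print(P[v,u])
w=grab('wrist','w1')
PW=cloud(w); m=(PW[...,2]>.045)&(PW[...,2]<.065)&(abs(PW[...,0]-.444)<.06)&(abs(PW[...,1]-.038)<.05)
print('brush top wrist',m.sum(), cv2.minAreaRect((PW[m][:,:2]*1000).astype(np.float32)))
m=(PW[...,2]>.006)&(PW[...,2]<.065)&(abs(PW[...,0]-.444)<.055)&(abs(PW[...,1]-.038)<.06)
print('brush wrist',m.sum(), cv2.minAreaRect((PW[m][:,:2]*1000).astype(np.float32)))
go(.4445,.0383,.052)
E
```

```text
2 [-42.  22.] [-38.  25.]
1 [-8. 24.] [-8. 24.]
1 [-38.   8.] [-38.   8.]
1 [-49.   2.] [-49.   2.]
1 [-42.  -0.] [-42.  -0.]
1 [-38.   1.] [-38.   1.]
1 [-26.   4.] [-26.   4.]
1 [-20.   7.] [-20.   7.]
1 [-14.  12.] [-14.  12.]
1 [-53.  -6.] [-53.  -6.]
23 [-46. -17.] [-28.  -9.]
1 [-7.  7.] [-7.  7.]
1 [12. -5.] [12. -5.]
41 [-48. -56.] [-21. -30.]
2 [-36. -32.] [-35. -28.]
2 [-51. -46.] [-47. -43.]
1 [-16. -29.] [-16. -29.]
1 [-59. -52.] [-59. -52.]
1 [-13. -38.] [-13. -38.]
1 [  5. -40.] [  5. -40.]
1 [ 15. -33.] [ 15. -33.]
25 [-44. -72.] [-34. -59.]
3 [  9. -47.] [ 12. -43.]
1 [-19. -59.] [-19. -59.]
1 [ 15. -65.] [ 15. -65.]
bar ((315.63458251953125, -135.06549072265625), (131.12440490722656, 41.92132568359375), 55.641021728515625) 0.04654635861076428
[0.55218719 0.00975815 0.02234499]
[ 0.43208635 -0.20862448 -0.00079065]Traceback (most recent call last):
  File "<stdin>", line 12, in <module>
  File "h.py", line 16, in cloud
    M=c['mount']; P=P@M[:3,:3].T+M[:3,3]; return P@c['R'].T+c['tcp']
                                                   ~^^^^^
KeyError: 'R'
```

```bash
sed -i "s/return c$/return dict(c,tcp=s['tcp_pos'],R=s['ee_rot'])/" h.py
python3 - <<'E'
from h import *
PW=cloud(load('w1')); 
for z0,z1 in ((.045,.065),(.006,.065)):
    m=(PW[...,2]>z0)&(PW[...,2]<z1)&(abs(PW[...,0]-.444)<.055)&(abs(PW[...,1]-.038)<.06)
    print('brush wrist',m.sum(), cv2.minAreaRect((PW[m][:,:2]*1000).astype(np.float32)),PW[m][:,2].max())
for q in PW[200:281:40,200:441:60].reshape(-1,3): print(q.round(3),end='')
go(.4445,.0383,.052)
E
```

```text
brush wrist 971 ((445.2926025390625, 38.75807189941406), (9.961021423339844, 60.518367767333984), 25.719478607177734) 0.05603645514486155
brush wrist 2923 ((450.8533935546875, 35.975833892822266), (56.02257537841797, 86.4918441772461), 60.063514709472656) 0.05603645514486155
[0.342 0.016 0.044][0.382 0.028 0.   ][0.428 0.055 0.022][0.476 0.076 0.001][0.524 0.101 0.005][ 0.346 -0.031  0.001][ 0.397 -0.006  0.   ][0.443 0.025 0.023][0.494 0.044 0.001][0.545 0.069 0.001][ 0.36  -0.07  -0.001][ 0.413 -0.042 -0.   ][ 0.463 -0.015  0.001][0.513 0.01  0.   ][0.566 0.036 0.001]delta tool [-0.0016  0.0012  0.1534] yaw 26.83 q [-0.067  0.199  1.891 -0.     1.057 -0.535]
```

View pics/w1.png

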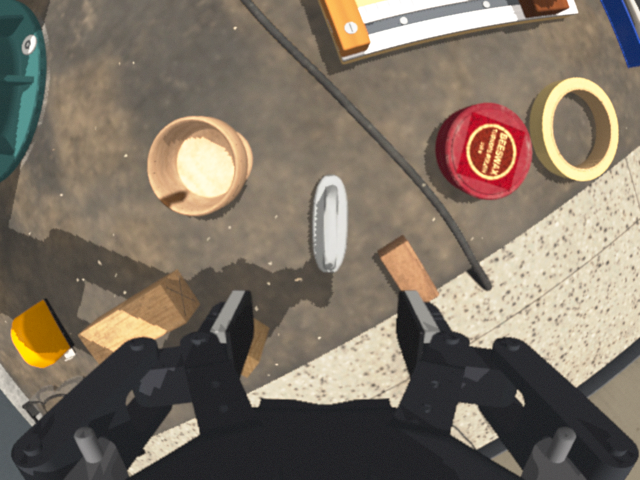

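Emit:
jog_arm(offsets=[[[0, 0, 0, -0.0015, 0.0022, 0.05, 0.06], [0, 0, 0, 0, 0, 0.05, 0.06], [0, 0, 0, 0, 0, 0.04, 0.06], [0, 0, 0, 0, 0, 0.0134, 0.06], [0, 0, 0, 0, 0, 0, 0], [0, 0, 0, 0, 0, 0, 0], [0, 0, 0, 0, 0, 0, 0], [0, 0, 0, 0, 0, 0, 0], [0, 0, 0, 0, 0, 0, 0]]], grip_force=40)

```text
clock: 3.52
tcp_pos: [0.4473, 0.038, 0.0548]
ee_rot: [[-0.452, 0.892, 0.0], [0.892, 0.452, -0.001], [-0.001, -0.0, -1.0]]
wrist_force: [-4.0, -5.4, 8.9]
width: 0.0193
grip_force: 38.6
```

```bash
python3 -c "
from h import *
go(.4453,.0388,.1)"
```

```text
delta tool [ 0.0016 -0.0014 -0.0452] yaw 26.87 q [-6.800e-02  4.560e-01  2.032e+00 -2.000e-03  6.530e-01 -5.360e-01]
```

Converted, 0.1777 rad / 3.1416 = 0.0566.

Emit:
jog_arm(offsets=[[[0, 0, 0, 0, 0, -0.05, 0], [0, 0, 0, 0, 0, -0.05, 0], [0, 0, 0, 0.0545, 0.0165, 0, 0], [0, 0, 0, 0.0545, 0.0165, 0, 0], [0, 0, 0, 0.0545, 0.0165, 0, 0], [0, 0, 0, 0.0545, 0.0165, 0, 0], [0, 0, 0.0566, 0, 0, 0, 0], [0, 0, 0.0566, 0, 0, 0, 0], [0, 0, 0.0566, 0, 0, 0, 0], [0, 0, 0.0566, 0, 0, 0, 0], [0, 0, 0.0566, 0, 0, 0, 0], [0, 0, 0.0566, 0, 0, 0, 0], [0, 0, 0.0566, 0, 0, 0, 0], [0, 0, 0, 0, 0, 0, 0], [0, 0, 0, 0, 0, 0, 0]]])

```text
clock: 5.4
tcp_pos: [0.4086, 0.2632, 0.1538]
ee_rot: [[0.698, 0.716, 0.001], [0.716, -0.698, 0.001], [0.001, 0.001, -1.0]]
wrist_force: [-0.9, -0.5, -1.4]
width: 0.0196
grip_force: 38.3
```

```bash
python3 - <<'E'
from h import *
p=b2w(.004,-.040); go(p[0],p[1],.0703)
w=grab('wrist','w2'); PW=cloud(w); B=w2b(PW)*1000; z=PW[...,2]
def r(n,m): a=cv2.minAreaRect(B[m].astype(np.float32)); print(n,m.sum(),np.round(a[0],1),np.round(a[1],1),round(a[2],1),z[m].mean().round(4))
I=np.zeros((480,640),bool)
r('endblock',(z>.042)&(z<.051)&(abs(B[...,0]-14)<60)&(abs(B[...,1]+109)<20))
r('stop',(z>.042)&(z<.051)&(abs(B[...,0]-6)<70)&(abs(B[...,1]-70)<30))
s=ctrl.observe(); print(s['wrist_force'],s['grip_force'])
E
```

```text
delta tool [-0.0015 -0.0002  0.0835] yaw -44.26 q [ 0.43   0.324  1.871 -0.     0.945  1.203]
endblock 55 [  24.2 -112.6] [74.9 12.7] 15.9 0.0462
stop 9494 [ 5.2 71.1] [112.4  40.3] 0.1 0.0466
[ 0.66071713  0.53362198 -0.16440336] 38.3145026746206
```

View pics/w2.png

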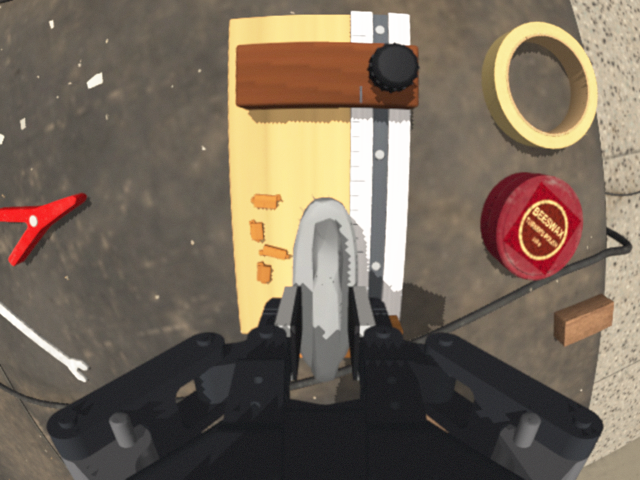

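Emit:
jog_arm(offsets=[[[0, 0, 0, -0.0015, -0.0017, 0.04, 0], [0, 0, 0, 0, 0, 0.03, 0], [0, 0, 0, 0, 0, 0.0135, 0], [0, 0, 0, 0, 0, 0, 0], [0, 0, 0, 0, -0.01, 0, 0], [0, 0, 0, 0, -0.01, 0, 0], [0, 0, 0, 0, -0.01, 0, 0], [0, 0, 0, 0, -0.01, 0, 0], [0, 0, 0, 0, -0.01, 0, 0], [0, 0, 0, 0, -0.01, 0, 0], [0, 0, 0, 0, -0.01, 0, 0], [0, 0, 0, 0, -0.01, 0, 0], [0, 0, 0, 0, -0.01, 0, 0], [0, 0, 0, 0, 0, 0, 0]]])

```text
clock: 7.2
tcp_pos: [0.341, 0.3264, 0.0692]
ee_rot: [[0.7, 0.715, -0.001], [0.715, -0.7, -0.0], [-0.001, -0.0, -1.0]]
wrist_force: [0.4, 0.0, -0.9]
width: 0.0192
grip_force: 53.9
```

```bash
python3 - <<'E'
from h import *
s=ctrl.observe(); print(w2b(s['tcp_pos'])*1000)
c=grab('scene','s1')
im=cv2.imread('pics/s1.png')[165:285,190:340]
cv2.imwrite('pics/s1c.png',cv2.resize(im,None,fx=4,fy=4,interpolation=cv2.INTER_CUBIC))
E
```

```text
[-88.37878531 -40.73943599]
```

View pics/s1c.png

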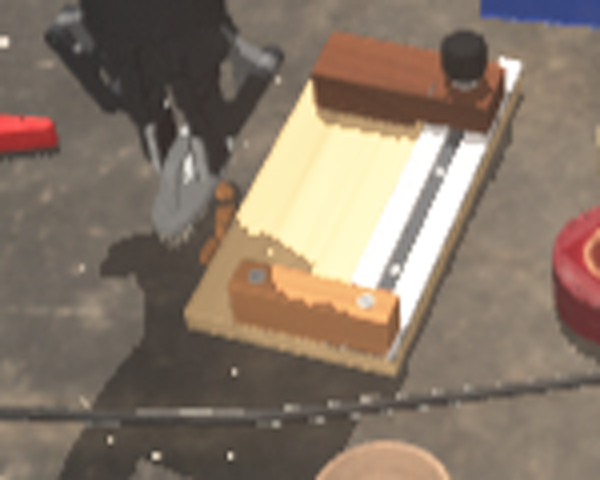

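The bed is clear. The chips sit between the brush and the board's front edge, near (220,210), and may be leaning there. I'll move the brush away and check.

Emit:
jog_arm(offsets=[[[0, 0, 0, 0, -0.01, 0, 0], [0, 0, 0, 0, -0.01, 0, 0], [0, 0, 0, 0, -0.01, 0, 0], [0, 0, 0, 0, 0, -0.05, 0], [0, 0, 0, 0, 0, -0.04, 0], [0, 0, 0, 0, 0, 0, 0], [0, 0, 0, 0, 0, 0, 0]]])

```text
clock: 8.12
tcp_pos: [0.3197, 0.3471, 0.1589]
ee_rot: [[0.7, 0.714, -0.0], [0.714, -0.7, -0.0], [-0.001, -0.0, -1.0]]
wrist_force: [-0.3, -0.5, -1.4]
width: 0.0192
grip_force: 53.9
```

```bash
python3 - <<'E'
from h import *
s=ctrl.observe(); print(w2b(s['tcp_pos'])*1000)
c=grab('scene','s2');w=grab('wrist','w3')
im=cv2.imread('pics/s2.png')[190:260,220:300]
a=cv2.resize(im,(480,420),interpolation=cv2.INTER_CUBIC)
im=cv2.imread('pics/w3.png')[130:410,180:500]
cv2.imwrite('pics/s2c.png',np.hstack([a[:,:320],cv2.resize(im,(480,420))]))
for n,c in (('s',c),('w',w)):
  P=cloud(c);B=w2b(P)*1000;C=c['color'].astype(int)
  m=(C[...,0]-C[...,2]>60)&(B[...,0]<-50)&(B[...,0]>-110)&(B[...,1]>-120)&(B[...,1]<50)&(P[...,2]<.04)
  k,l,st,_=cv2.connectedComponentsWithStats(m.astype(np.uint8))
  for i in range(1,k):
    if st[i,4]>6: print(n,st[i],B[l==i].mean(0).round(),(P[l==i][:,2]*1000).min().round(1),(P[l==i][:,2]*1000).max().round(1))
E
```

```text
[-117.98928593  -40.85535826]
s [236 193  32  54 352] [-59. -39.] -4.2 20.1
s [242 208   6   7  28] [-87. -13.] -1.3 6.7
w [ 374  109   48  218 4844] [-59. -30.] -1.7 17.5
w [356 185  24  23 331] [-87. -15.] -1.6 6.8
```

View pics/s2c.png

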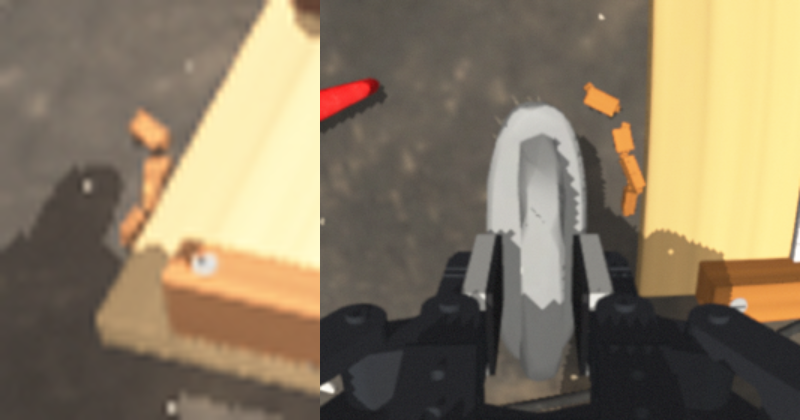

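The left half (scene) and right half (wrist) both show all four chips on the bench off the front edge, at (150,130)-(130,225) and (600,100)-(628,203). I'll set the brush down on the bench right here.

Emit:
jog_arm(offsets=[[[0, 0, 0, -0.018, -0.018, 0, 0], [0, 0, 0, 0, 0, 0.05, 0], [0, 0, 0, 0, 0, 0.04, 0], [0, 0, 0, 0, 0, 0.013, 0], [0, 0, 0, 0, 0, 0, 0], [0, 0, 0, 0, 0, 0, 0.06], [0, 0, 0, 0, 0, 0, 0.06], [0, 0, 0, 0, 0, 0, 0.06], [0, 0, 0, 0, 0, -0.04, 0.06], [0, 0, 0, 0, 0, -0.06, 0.06], [0, 0, 0, 0, 0, -0.06, 0.06], [0, 0, 0, 0, 0, 0, 0.06]]])

```text
clock: 9.72
tcp_pos: [0.2975, 0.3492, 0.2215]
ee_rot: [[0.7, 0.714, 0.008], [0.714, -0.7, 0.007], [0.011, 0.001, -1.0]]
wrist_force: [-0.4, 0.4, -1.4]
width: 0.06
grip_force: 0.0
```

```bash
python3 - <<'E'
from h import *
w=grab('wrist','w4');P=cloud(w);B=w2b(P)*1000
m=(P[...,2]>.006)&(P[...,2]<.065)&(abs(B[...,0]+136)<30)&(abs(B[...,1]+58)<60)
a=cv2.minAreaRect(B[m].astype(np.float32));print(a,P[m][:,2].max())
s=ctrl.observe();print(s['q'].round(4),s['tcp_pos'].round(4),s['ee_rot'].round(4).tolist())
go(.426,-.0926,.25)
E
```

```text
((-136.83547973632812, -55.19343566894531), (82.07371520996094, 29.375213623046875), 88.90538787841797) 0.05619101312376354
[ 7.1440e-01  1.9220e-01  1.8582e+00 -1.0000e-04  1.0849e+00  1.4904e+00] [0.2962 0.348  0.219 ] [[0.7004, 0.7138, 0.0048], [0.7137, -0.7004, 0.004], [0.0062, 0.0006, -1.0]]
delta tool [-0.2234  0.4013 -0.0321] yaw -44.46 q [ 0.714  0.192  1.858 -0.     1.085  1.49 ]
```

Converted, -0.16 rad / 3.1416 = -0.0509.

Emit:
jog_arm(offsets=[[[0, 0, 0, -0.0279, 0.0502, 0, 0.06], [0, 0, 0, -0.0279, 0.0502, 0, 0.06], [0, 0, 0, -0.0279, 0.0502, 0, 0.06], [0, 0, 0, -0.0279, 0.0502, 0, 0.06], [0, 0, 0, -0.0279, 0.0502, 0, 0.06], [0, 0, 0, -0.0279, 0.0502, 0, 0.06], [0, 0, 0, -0.0279, 0.0502, 0, 0.06], [0, 0, 0, -0.0279, 0.0502, 0, 0.06], [0, 0, -0.0509, 0, 0, 0, 0.06], [0, 0, -0.0509, 0, 0, 0, 0.06], [0, 0, -0.0509, 0, 0, 0, 0.06], [0, 0, -0.0509, 0, 0, 0, 0.06], [0, 0, 0, 0, 0, 0, 0.06]]])

```text
clock: 11.4
tcp_pos: [0.4242, -0.0933, 0.2152]
ee_rot: [[0.137, 0.991, -0.003], [0.991, -0.137, 0.001], [0.001, -0.003, -1.0]]
wrist_force: [0.1, -1.2, 0.2]
width: 0.0599
grip_force: 0.0
```

```bash
python3 - <<'E'
from h import *
w=grab('wrist','w5');P=cloud(w)
m=(P[...,2]>.054)&(P[...,2]<.07)&(abs(P[...,0]-.426)<.04)&(abs(P[...,1]+.0926)<.035)
print(cv2.minAreaRect((P[m][:,:2]*1000).astype(np.float32)),m.sum())
go(.426,-.0926,.25)
E
```

```text
((425.6878967285156, -92.01918029785156), (21.806249618530273, 27.377456665039062), 82.0206298828125) 1098
delta tool [ 0.001   0.0015 -0.0346] yaw -7.98 q [-0.376  0.169  1.901 -0.     1.075 -0.236]
```

Emit:
jog_arm(offsets=[[[0, 0.0541, 0, 0, 0, 0, 0.06], [0, 0.0541, 0, 0, 0, 0, 0.06], [0, 0.0541, 0, 0, 0, 0, 0.06], [0, 0, 0, 0, 0, 0, 0.06]]])

```text
clock: 11.95
tcp_pos: [0.4249, -0.0956, 0.215]
ee_rot: [[0.126, 0.99, 0.066], [0.863, -0.143, 0.485], [0.489, -0.004, -0.872]]
wrist_force: [0.1, -0.1, -0.4]
width: 0.0597
grip_force: 0.0
```

```bash
python3 - <<'E'
from h import *
go(.426,-.0926,.25)
E
```

```text
delta tool [ 0.0199  0.0005 -0.029 ] yaw -8.19 q [-0.725  0.293  1.863  0.434  1.312 -0.764]
```

Converted, 0.158 rad / 3.1416 = 0.0503.

Emit:
jog_arm(offsets=[[[0, 0.0503, 0, 0, 0, 0, 0.045], [0, 0.0503, 0, 0, 0, 0, 0.045], [0, 0.0503, 0, 0, 0, 0, 0.045], [0, 0.0503, 0, 0, 0, 0, 0.045], [0, 0.0503, 0, 0, 0, 0, 0.045], [0, 0, 0, 0, 0, 0, 0.045], [0, 0, 0, 0, 0, 0, 0.045]]])

```text
clock: 12.82
tcp_pos: [0.4252, -0.0927, 0.2166]
ee_rot: [[0.038, 0.991, 0.128], [0.269, -0.134, 0.954], [0.963, -0.002, -0.271]]
wrist_force: [0.2, 0.2, 0.7]
width: 0.0445
grip_force: 0.0
```

```bash
python3 - <<'E'
from h import *
R=ctrl.observe()['ee_rot']; z=R[:,2]
p=np.array([.4258,-.0922,.042])-.024*z
print(p); q=p-.07*z; go(*q); go(*p); print(R.round(3).tolist())
E
```

```text
[ 0.4227231  -0.11509489  0.04850819]
delta tool [-0.1679  0.0009 -0.0461] yaw -7.68 q [-0.961  0.716  1.796  0.727  1.77  -1.15 ]
delta tool [-0.1679  0.0009  0.0239] yaw -7.68 q [-0.961  0.716  1.796  0.727  1.77  -1.15 ]
[[0.038, 0.991, 0.128], [0.269, -0.134, 0.954], [0.963, -0.002, -0.271]]
```

Emit:
jog_arm(offsets=[[[0, 0, 0, 0, 0.0009, -0.046, 0.045], [0, 0, 0, -0.05, 0, 0, 0.045], [0, 0, 0, -0.05, 0, 0, 0.045], [0, 0, 0, -0.04, 0, 0, 0.045], [0, 0, 0, -0.028, 0, 0, 0.045], [0, 0, 0, 0, 0, 0, 0.045], [0, 0, 0, 0, 0, 0, 0.045]]])

```text
clock: 13.7
tcp_pos: [0.4145, -0.182, 0.0687]
ee_rot: [[0.035, 0.991, 0.13], [0.267, -0.134, 0.954], [0.963, 0.001, -0.27]]
wrist_force: [-0.1, 0.6, 0.3]
width: 0.045
grip_force: 0.0
```

```bash
python3 - <<'E'
from h import *
R=ctrl.observe()['ee_rot']; z=R[:,2]
p=np.array([.4258,-.0922,.042])-.024*z
go(*p)
w=grab('wrist','w6');grab('side','sd1')
a=cv2.imread('pics/sd1.png')[120:420,200:640]
cv2.imwrite('pics/sd1c.png',cv2.resize(a,None,fx=1.8,fy=1.8))
E
```

```text
delta tool [-0.0013 -0.0009  0.0703] yaw -7.72 q [-1.057  1.002  1.629  0.629  1.711 -1.269]
```

View pics/sd1c.png

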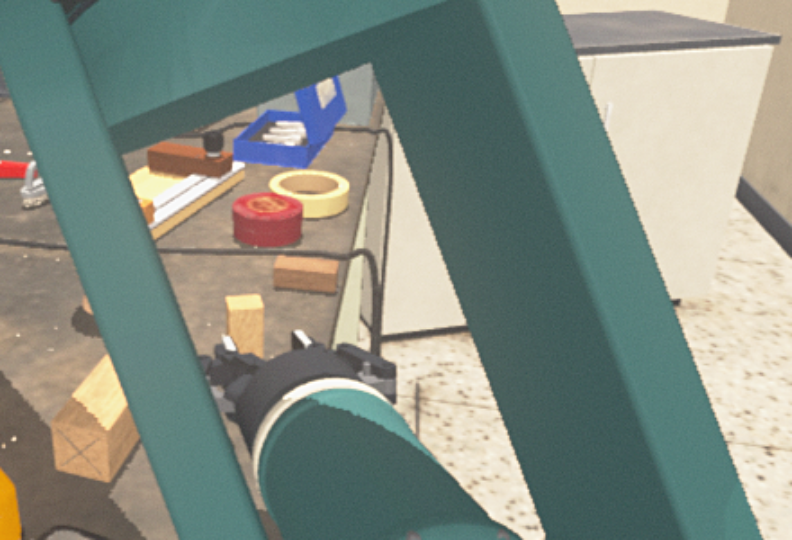

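The gripper lies low behind the standing sample (at about (245,325)), with a finger on each side and the bar clear to the left. I'll advance and grip.

Emit:
jog_arm(offsets=[[[0, 0, 0, -0.0013, -0.0009, 0.03, 0.045], [0, 0, 0, 0, 0, 0.025, 0.045], [0, 0, 0, 0, 0, 0.0153, 0.045], [0, 0, 0, 0, 0, 0, 0.045], [0, 0, 0, 0, 0, 0, 0], [0, 0, 0, 0, 0, 0, 0], [0, 0, 0, 0, 0, 0, 0], [0, 0, 0, 0, 0, 0, 0]]], grip_force=40)

```text
clock: 14.8
tcp_pos: [0.4225, -0.1159, 0.047]
ee_rot: [[0.036, 0.991, 0.132], [0.265, -0.136, 0.955], [0.964, 0.001, -0.268]]
wrist_force: [0.5, -2.0, 3.8]
width: 0.0267
grip_force: 41.6
```

```bash
python3 -c "
from h import *
s=ctrl.observe();print(s['tcp_pos'],s['wrist_force'],s['width'])"
```

```text
[ 0.42254714 -0.11590385  0.04701288] [ 0.48992432 -1.95491452  3.79226011] 0.02671481880808139
```

Units first: turns go in shares of pi rad. So -0.1625 rad / 3.1416 = -0.0517.

Emit:
jog_arm(offsets=[[[0, 0, 0, 0.048, 0, -0.0134, 0], [0, 0, 0, 0.048, 0, -0.0134, 0], [0, 0, 0, 0.048, 0, -0.0134, 0], [0, -0.0517, 0, 0, 0, 0, 0], [0, -0.0517, 0, 0, 0, 0, 0], [0, -0.0517, 0, 0, 0, 0, 0], [0, -0.0517, 0, 0, 0, 0, 0], [0, -0.0517, 0, 0, 0, 0, 0], [0, -0.0517, 0, 0, 0, 0, 0], [0, -0.0517, 0, 0, 0, 0, 0], [0, -0.0517, 0, 0, 0, 0, 0], [0, 0, 0.0509, 0, 0, 0, 0], [0, 0, 0.0509, 0, 0, 0, 0], [0, 0, 0.0509, 0, 0, 0, 0], [0, 0, 0.0509, 0, 0, 0, 0], [0, 0, 0, 0, 0, 0, 0], [0, 0, 0, 0, 0, 0, 0]]])

```text
clock: 16.92
tcp_pos: [0.422, -0.1154, 0.1961]
ee_rot: [[0.698, 0.716, -0.001], [0.716, -0.698, -0.0], [-0.0, -0.0, -1.0]]
wrist_force: [-1.0, 0.1, 0.4]
width: 0.0267
grip_force: 41.2
```

```bash
python3 - <<'E'
from h import *
p=b2w(.0,-.05); go(p[0],p[1],.18)
print(ctrl.observe()['width'])
E
```

```text
delta tool [ 0.2504 -0.2781  0.0161] yaw -44.28 q [-0.425  0.199  1.92  -0.     1.023  0.348]
0.026706479545598197
```

Emit:
jog_arm(offsets=[[[0, 0, 0, 0.0251, -0.0463, 0, 0], [0, 0, 0, 0.0251, -0.0463, 0, 0], [0, 0, 0, 0.0251, -0.0463, 0, 0], [0, 0, 0, 0.0251, -0.0463, 0, 0], [0, 0, 0, 0.0251, -0.0463, 0, 0], [0, 0, 0, 0.0251, -0.0463, 0, 0], [0, 0, 0, 0, 0, 0, 0], [0, 0, 0, 0, 0, 0, 0]]])

```text
clock: 17.92
tcp_pos: [0.3294, 0.1864, 0.1962]
ee_rot: [[0.698, 0.716, 0.0], [0.716, -0.698, -0.001], [-0.0, 0.0, -1.0]]
wrist_force: [-0.6, -0.3, -1.7]
width: 0.0269
grip_force: 41.2
```

```bash
python3 - <<'E'
from h import *
w=grab('wrist','w7');P=cloud(w);B=w2b(P)*1000;z=P[...,2]*1000
def r(n,m): a=cv2.minAreaRect(B[m].astype(np.float32)); print(n,m.sum(),np.round(a[0],1),np.round(a[1],1),round(a[2],1),z[m].mean().round(1), np.percentile(B[m],[1,99],axis=0).round(1).tolist())
r('endblock',(z>42)&(z<51)&(abs(B[...,0]-14)<60)&(abs(B[...,1]+109)<20))
r('stop',(z>42)&(z<51)&(abs(B[...,0]-6)<70)&(abs(B[...,1]-70)<30))
# fence: bed vs track height across x, strips in y
C=w['color'].astype(int)
for y in (-80,-60,-40,-20,0,20):
    m=(abs(B[...,1]-y)<8)&(abs(B[...,0]-22)<12)
    wt=(C.min(-1)>190)
    x=B[m][:,0]; h=wt[m]
    s=[(k,round(h[(x>=k)&(x<k+1)].mean(),2)) for k in range(17,28)]
    print(y,s)
go(.4,.2,.19)
E
```

```text
endblock 3806 [  13.6 -108.6] [91.9 22.2] 0.1 47.1 [[-31.0, -119.4], [58.2, -97.6]]<stdin>:3: RuntimeWarning: Mean of empty slice.
  ret = ret.dtype.type(ret / rcount)
Traceback (most recent call last):
IndexError: index -1 is out of bounds for axis 0 with size 0
```

View pics/w7.png

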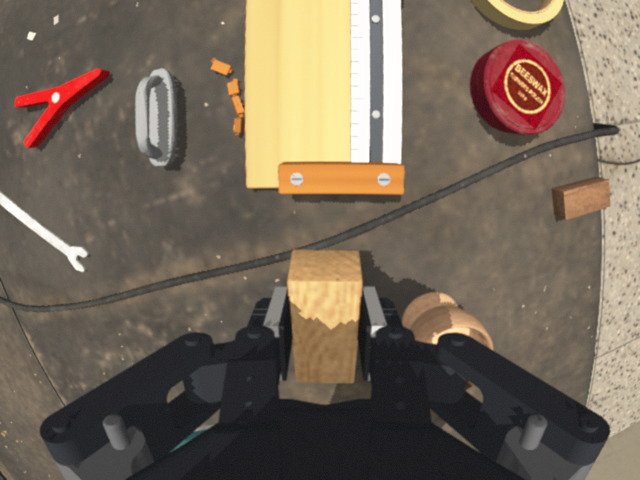

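The held piece lies between the pads with its top end at (325,262). The end block spans x 279–404 at y≈178, and the brush and chips are off the board. I'll check the piece's pose in the tool frame.

```bash
sed -i 's/BO=np.array(\[.4326,.2937\])/BO=np.array([.4326,.2937])-.001*BX+.0004*BY/' h.py
python3 - <<'E'
from h import *
w=load('w7');P=cloud(w);T=((P-w['tcp'])@w['R'])*1000
u=np.array([.964,0,-.268]);n=np.array([.268,0,.964]);c=np.array([-9,0,27.4])
D=T-c; L=np.stack([D@u,T[...,1],D@n],-1)   # along length, width, thickness (down +)
m=(abs(L[...,0])<40)&(abs(L[...,1])<13.5)&(abs(L[...,2])<20)
q=L[m]; e=q[(q[:,0]>24)&(q[:,2]>-8)]; t=q[(q[:,0]<22)&(q[:,0]>5)]
print('end',len(e),e[:,0].mean() if len(e) else 0,np.polyfit(e[:,2],e[:,0],1)); print('top',len(t),np.polyfit(t[:,0],t[:,2],1),t[:,2].mean())
w_=q[q[:,0]>20]; print('width',np.percentile(w_[:,1],[2,98]))
# plan
s=ctrl.observe(); from scipy.spatial.transform import Rotation as Ro
Rf=s['ee_rot']@Ro.from_rotvec([0,-.271,0]).as_matrix()
print('u in world after tilt',(Rf@u).round(3),'board',np.degrees(np.arctan2((Rf@u)[1],(Rf@u)[0])))
for y,zz in ((-.0655,.027),(-.0655,.08)):
    p=b2w(.0075,y); tc=np.array([p[0],p[1],zz])-Rf@(c/1000); print(tc.round(4)); go(*tc)
E
```

```text
end 1770 30.879375284872992 [-4.98742979e-03  3.08823319e+01]
top 2271 [-4.84539100e-03 -1.11546775e+01] -11.221642204417682
width [-13.13819022  13.09344149]
u in world after tilt [ 0.7    0.715 -0.   ] board 45.58673227700924
[0.4029 0.2541 0.051 ]
delta tool [0.1    0.0045 0.1452] yaw -44.41 q [ 3.310e-01  1.130e-01  2.032e+00 -1.000e-03  9.970e-01  1.106e+00]
[0.4029 0.2541 0.104 ]
delta tool [0.1    0.0045 0.0922] yaw -44.41 q [ 3.310e-01  1.130e-01  2.032e+00 -1.000e-03  9.970e-01  1.106e+00]
```

Converted, -0.1355 rad / 3.1416 = -0.0431.

Emit:
jog_arm(offsets=[[[0, 0, 0, 0.05, 0.0045, 0, 0], [0, 0, 0, 0.05, 0, 0, 0], [0, 0, 0, 0, 0, 0.05, 0], [0, -0.0431, 0, 0, 0, 0, 0], [0, -0.0431, 0, 0, 0, 0, 0], [0, 0, 0, 0, 0, 0, 0], [0, 0, 0, 0, 0, 0, 0]]])

```text
clock: 18.85
tcp_pos: [0.4028, 0.2536, 0.146]
ee_rot: [[0.676, 0.713, -0.187], [0.687, -0.701, -0.19], [-0.267, -0.001, -0.964]]
wrist_force: [-0.9, -0.4, 0.5]
width: 0.0271
grip_force: 41.2
```

```bash
cat > g.py <<'E'
from h import *
s=ctrl.observe();R=s['ee_rot'];u=R@np.array([.964,0,-.268]);c=np.array([-9,0,27.4])/1000
pc=s['tcp_pos']+R@c;print('piece board',(w2b(pc)*1000).round(1),(pc[2]*1000).round(1),'u',u.round(4),np.degrees(np.arctan2(u[1],u[0])).round(2),'force',s['wrist_force'].round(1))
p=b2w(.0075,-.0655);t=np.array([p[0],p[1],.027])-R@c;go(*t)
E
python3 g.py
```

```text
piece board [  7.7 -65.9] 122.0 u [0.7018 0.7131 0.0012] 45.46 force [-0.9 -0.4  0.5]
delta tool [ 0.0257 -0.0001  0.0915] yaw -44.54 q [ 0.477  0.45   1.714 -0.087  1.236  1.294]
```

Emit:
jog_arm(offsets=[[[0, 0, 0, 0.01, 0, 0.036, 0], [0, 0, 0, 0.01, 0, 0.036, 0], [0, 0, 0, 0.003, 0, 0.01, 0], [0, 0, 0, 0.0027, 0, 0.0095, 0], [0, 0, 0, 0, 0, 0, 0], [0, 0, 0, 0, 0, 0, 0]]])

```text
clock: 19.6
tcp_pos: [0.4033, 0.2551, 0.052]
ee_rot: [[0.675, 0.714, -0.186], [0.688, -0.7, -0.191], [-0.267, 0.0, -0.964]]
wrist_force: [-0.1, 0.8, 0.2]
width: 0.0271
grip_force: 41.2
```

```bash
python3 g.py
```

```text
piece board [  7.  -64.4] 28.0 u [0.7007 0.7142 0.0013] 45.54 force [-0.1  0.8  0.2]
delta tool [-0.0008  0.0005  0.0012] yaw -44.46 q [ 0.48   0.589  1.775 -0.097  1.037  1.316]
```

Converted, 0.1355 rad / 3.1416 = 0.0431.

Emit:
jog_arm(offsets=[[[0, 0, 0, -0.0008, 0.0008, 0.0016, 0], [0, 0, 0, 0, 0, 0, 0], [0, 0, 0, 0, 0, 0, 0.05], [0, 0, 0, 0, 0, 0, 0.05], [0, 0, 0, 0, 0, 0, 0.05], [0, 0, 0, 0, 0, -0.03, 0.05], [0, 0, 0, 0, 0, -0.06, 0.05], [0, 0, 0, 0, 0, -0.04, 0.05], [0, 0.0431, 0, 0, 0, 0, 0.05], [0, 0.0431, 0, 0, 0, 0, 0.05], [0, 0, 0, -0.04, 0, 0, 0.05], [0, 0, 0, -0.04, 0, 0, 0.05], [0, 0, 0, 0, 0, 0, 0.05], [0, 0, 0, 0, 0, 0, 0.05]]])

```text
clock: 21.35
tcp_pos: [0.3719, 0.2217, 0.1755]
ee_rot: [[0.701, 0.714, 0.001], [0.714, -0.701, 0.001], [0.002, 0.001, -1.0]]
wrist_force: [-0.3, -0.2, 0.1]
width: 0.0499
grip_force: 0.0
```

```bash
python3 - <<'E'
from h import *
w=grab('wrist','w8');P=cloud(w);B=w2b(P)*1000;z=P[...,2]*1000
def r(n,m):
    a=cv2.minAreaRect(B[m].astype(np.float32)); print(n,m.sum(),np.round(a[0],1),np.round(a[1],1),round(a[2],1),z[m].mean().round(1))
r('piece',(z>33)&(z<41)&(abs(B[...,0]-8)<25)&(B[...,1]>-96)&(B[...,1]<-20))
r('endblock',(z>42)&(z<51)&(abs(B[...,0]-14)<60)&(abs(B[...,1]+109)<20))
r('stop',(z>42)&(z<51)&(abs(B[...,0]-6)<70)&(abs(B[...,1]-70)<30))
p=b2w(.0425,.071); go(p[0],p[1],.2); s=ctrl.observe(); print((w2b(s['tcp_pos'])*1000).round(1))
E
```

```text
piece 3427 [  7.9 -65.4] [27.9 60.7] 0.3 37.1
endblock 3993 [  14.4 -108.7] [22.2 92.4] 89.8 47.0
stop 4633 [ 6.3 62.4] [ 25.1 112.6] 89.5 46.4
delta tool [ 0.1649  0.0343 -0.0242] yaw -44.46 q [0.378 0.223 1.955 0.    0.963 1.154]
[  8.1 -93.9]
```

View pics/w8.png

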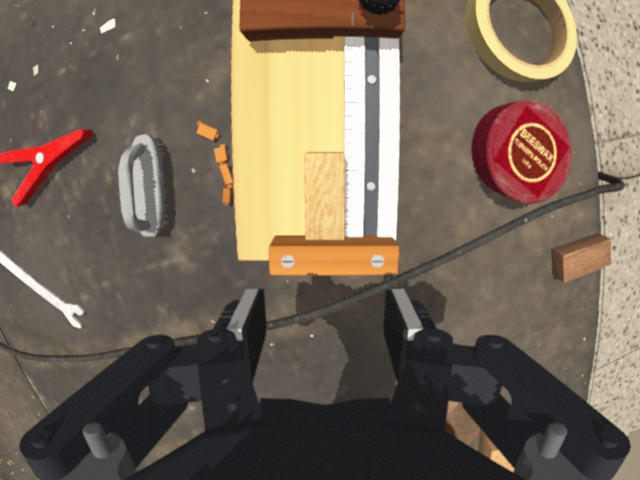

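The piece lies at (325,195), against the fence side and about 1.5 mm from the end block. The stop is still clear at the top of the picture. Next I'll go to the knob.

Emit:
jog_arm(offsets=[[[0, 0, 0, 0.0547, 0.0114, 0, 0.055], [0, 0, 0, 0.0547, 0.0114, 0, 0.055], [0, 0, 0, 0.0546, 0.0115, 0, 0.055], [0, 0, 0, 0, 0, 0, 0.055], [0, 0, 0, 0, 0, 0, 0.055]]])

```text
clock: 22.02
tcp_pos: [0.5101, 0.3146, 0.1743]
ee_rot: [[0.7, 0.714, -0.002], [0.714, -0.7, -0.001], [-0.002, -0.001, -1.0]]
wrist_force: [-0.8, -0.9, -1.0]
width: 0.055
grip_force: 0.0
```

```bash
python3 - <<'E'
from h import *
w=grab('wrist','w9');P=cloud(w);B=w2b(P)*1000;z=P[...,2]*1000
m=(z>70)&(z<82)&(abs(B[...,0]-42)<30)&(abs(B[...,1]-70)<30)
print(m.sum(), cv2.minEnclosingCircle(B[m].astype(np.float32)) if m.any() else 0)
s=ctrl.observe(); print((w2b(s['tcp_pos'])*1000).round(1)); p=b2w(.0425,.070); go(p[0],p[1],.081)
E
```

```text
1387 ((42.409847259521484, 71.07564544677734), 13.836835861206055)
[41.6 67.9]
delta tool [0.0023 0.001  0.0935] yaw -44.43 q [ 0.437  0.44   1.604 -0.     1.1    1.213]
```

Emit:
jog_arm(offsets=[[[0, 0, 0, 0.0023, 0.001, 0.045, 0.055], [0, 0, 0, 0, 0, 0.035, 0.055], [0, 0, 0, 0, 0, 0.0135, 0.055], [0, 0, 0, 0, 0, 0, 0.055], [0, 0, 0, 0, 0, 0, 0], [0, 0, 0, 0, 0, 0, 0], [0, 0, 0, 0, 0, 0, 0], [0, 0, 0, 0, 0, 0, 0]]], grip_force=30)

```text
clock: 23.08
tcp_pos: [0.5129, 0.3164, 0.0835]
ee_rot: [[0.701, 0.714, 0.001], [0.714, -0.701, 0.002], [0.002, -0.0, -1.0]]
wrist_force: [-3.0, 3.7, 5.9]
width: 0.0246
grip_force: 29.5
```

```bash
python3 -c "
from h import *
s=ctrl.observe(); print((w2b(s['tcp_pos'])*1000).round(1),s['wrist_force'],s['width'])"
```

```text
[42.5 72. ] [-2.99388919  3.74901522  5.9110224 ] 0.024560601482346022
```

Emit:
jog_arm(offsets=[[[0, 0, 0, -0.013, 0, 0, 0], [0, 0, 0, -0.013, 0, 0, 0], [0, 0, 0, -0.013, 0, 0, 0], [0, 0, 0, -0.013, 0, 0, 0], [0, 0, 0, -0.013, 0, 0, 0], [0, 0, 0, -0.013, 0, 0, 0], [0, 0, 0, 0, 0, 0, 0], [0, 0, 0, 0, 0, 0, 0]]])

```text
clock: 24.08
tcp_pos: [0.4577, 0.26, 0.0834]
ee_rot: [[0.701, 0.714, 0.0], [0.714, -0.701, 0.001], [0.001, -0.0, -1.0]]
wrist_force: [-4.3, 0.7, 10.0]
width: 0.0245
grip_force: 31.0
```

```bash
cat > st.py <<'E'
from h import *
s=ctrl.observe();yt=w2b(s['tcp_pos'])[1]*1000;print('tcp y',yt.round(1),'F along y',(s['wrist_force'][:2]@BY).round(2))
for n in('wrist','scene'):
    c=grab(n,n+'_st');P=cloud(c);B=w2b(P)*1000;z=P[...,2]*1000
    C=c['color'].astype(int)
    m=(z>43)&(z<50)&(B[...,0]>-48)&(B[...,0]<10)&(B[...,1]>-60)&(B[...,1]<yt+60)&(C.sum(-1)<330)
    if m.sum()>30: print(n,m.sum(),'stop y range',np.percentile(B[m][:,1],[1,99]).round(1))
    m=(z>34)&(z<40)&(abs(B[...,0]-8)<16)&(B[...,1]>-97)&(B[...,1]<-20)
    if m.sum()>30: print(n,m.sum(),'piece y',np.percentile(B[m][:,1],[1,99]).round(1),'x',np.percentile(B[m][:,0],[1,99]).round(1))
E
python3 st.py
```

```text
tcp y -6.9 F along y -2.49
wrist 8464 stop y range [-26.5  11.9]
wrist 157 piece y [-76.6 -34.2] x [-5.6 22. ]
scene 92 stop y range [-29.9  -3. ]
scene 250 piece y [-89.5 -26.4] x [-5.2 22.8]
```

Emit:
jog_arm(offsets=[[[0, 0, 0, -0.003, 0, 0, 0], [0, 0, 0, -0.003, 0, 0, 0], [0, 0, 0, -0.001, 0, 0, 0], [0, 0, 0, 0, 0, 0, 0], [0, 0, 0, 0, 0, 0, 0]]])

```text
clock: 24.8
tcp_pos: [0.454, 0.2561, 0.0834]
ee_rot: [[0.701, 0.713, 0.003], [0.713, -0.701, 0.003], [0.004, -0.0, -1.0]]
wrist_force: [-2.8, 4.3, 5.7]
width: 0.0238
grip_force: 30.7
```

```bash
python3 st.py
```

```text
tcp y -12.3 F along y 1.13
wrist 8484 stop y range [-31.9   6.7]
wrist 160 piece y [-81.6 -38.1] x [-5.5 22. ]
scene 96 stop y range [-34.4  -6.2]
scene 254 piece y [-89.9 -31.3] x [-5.6 23. ]
```

Emit:
jog_arm(offsets=[[[0, 0, 0, -0.0015, 0, 0, 0], [0, 0, 0, 0, 0, 0, 0], [0, 0, 0, 0, 0, 0, 0]]])

```text
clock: 25.28
tcp_pos: [0.453, 0.2551, 0.0834]
ee_rot: [[0.701, 0.713, 0.003], [0.713, -0.701, 0.003], [0.004, -0.0, -1.0]]
wrist_force: [-2.3, 5.8, 6.1]
width: 0.0243
grip_force: 30.7
```

```bash
python3 st.py
```

```text
tcp y -13.7 F along y 2.51
wrist 8482 stop y range [-33.2   5.3]
wrist 158 piece y [-83.1 -39.4] x [-5.5 22. ]
scene 114 stop y range [-36.5  -8.1]
scene 250 piece y [-90.2 -32. ] x [-5.3 22.6]
```

Emit:
jog_arm(offsets=[[[0, 0, 0, -0.0012, 0, 0, 0], [0, 0, 0, 0, 0, 0, 0], [0, 0, 0, 0, 0, 0, 0]]])

```text
clock: 25.75
tcp_pos: [0.4523, 0.2544, 0.0834]
ee_rot: [[0.701, 0.713, 0.003], [0.713, -0.701, 0.003], [0.004, -0.0, -1.0]]
wrist_force: [-2.1, 5.7, 6.0]
width: 0.0246
grip_force: 30.6
```

```bash
python3 st.py
```

```text
tcp y -14.7 F along y 2.57
wrist 8478 stop y range [-34.4   4.2]
wrist 165 piece y [-83.9 -40.4] x [-5.7 22.1]
scene 115 stop y range [-37.2  -8.6]
scene 236 piece y [-88.9 -33.6] x [-5.4 23. ]
```

Emit:
jog_arm(offsets=[[[0, 0, 0, -0.001, 0, 0, 0], [0, 0, 0, 0, 0, 0, 0], [0, 0, 0, 0, 0, 0, 0]]])

```text
clock: 26.22
tcp_pos: [0.4519, 0.254, 0.0834]
ee_rot: [[0.701, 0.713, 0.004], [0.713, -0.701, 0.004], [0.005, -0.0, -1.0]]
wrist_force: [-2.1, 7.0, 4.0]
width: 0.0246
grip_force: 30.5
```

```bash
python3 st.py
```

```text
tcp y -15.3 F along y 3.51
wrist 8485 stop y range [-34.8   3.7]
wrist 165 piece y [-84.3 -41.1] x [-5.7 22.2]
scene 113 stop y range [-37.1  -9.4]
scene 243 piece y [-89.2 -34.2] x [-5.4 23.1]
```

Emit:
jog_arm(offsets=[[[0, 0, 0, -0.001, 0, 0, 0], [0, 0, 0, 0, 0, 0, 0], [0, 0, 0, 0, 0, 0, 0]]])

```text
clock: 26.7
tcp_pos: [0.4519, 0.2539, 0.0835]
ee_rot: [[0.701, 0.713, 0.005], [0.713, -0.701, 0.005], [0.007, 0.0, -1.0]]
wrist_force: [-0.7, 8.9, 1.3]
width: 0.0248
grip_force: 30.3
```

```bash
python3 st.py
```

```text
tcp y -15.3 F along y 5.88
wrist 8489 stop y range [-34.8   3.8]
wrist 163 piece y [-84.1 -40.7] x [-5.7 22.1]
scene 108 stop y range [-38.  -10.5]
scene 233 piece y [-90.2 -33.7] x [-5.2 22.6]
```

Motion has stopped and the force is rising, so the stop, piece and end block are in contact. I'll relax the push, release and retreat, then verify.

Emit:
jog_arm(offsets=[[[0, 0, 0, 0.0015, 0, 0, 0], [0, 0, 0, 0, 0, 0, 0.05], [0, 0, 0, 0, 0, 0, 0.05], [0, 0, 0, 0, 0, 0, 0.05], [0, 0, 0, 0, 0, -0.04, 0.05], [0, 0, 0, 0, 0, -0.06, 0.05], [0, 0, 0, -0.05, 0, 0, 0.05], [0, 0, 0, -0.05, 0, 0, 0.05], [0, 0, 0, -0.05, 0, 0, 0.05], [0, 0, 0, 0, 0, 0, 0.05], [0, 0, 0, 0, 0, 0, 0.05]]])

```text
clock: 28.18
tcp_pos: [0.3466, 0.1452, 0.182]
ee_rot: [[0.701, 0.713, 0.002], [0.713, -0.701, 0.0], [0.001, 0.001, -1.0]]
wrist_force: [0.2, -0.5, 0.6]
width: 0.0501
grip_force: 0.0
```

```bash
python3 - <<'E'
from h import *
w=grab('wrist','w10');P=cloud(w);B=w2b(P)*1000;z=P[...,2]*1000
def r(n,m):
    a=cv2.minAreaRect(B[m].astype(np.float32)); print(n,m.sum(),np.round(a[0],1),np.round(a[1],1),round(a[2],1),z[m].mean().round(1))
r('piece',(z>33)&(z<41)&(abs(B[...,0]-8)<25)&(B[...,1]>-96)&(B[...,1]<-20))
r('endblock',(z>42)&(z<51)&(abs(B[...,0]-14)<60)&(abs(B[...,1]+109)<20))
r('stop',(z>42)&(z<51)&(abs(B[...,0]-6)<70)&(abs(B[...,1]+15)<30))
C=w['color'].astype(int)
m=(C[...,0]-C[...,2]>60)&(B[...,0]<-66)&(B[...,0]>-110)&(B[...,1]>-90)&(B[...,1]<30); print('chip z',np.percentile(z[m],[1,99]),m.sum())
E
```

```text
piece 3395 [  7.9 -65.8] [60.4 49.9] 89.9 37.2
endblock 4167 [  14.4 -109.1] [21.7 91.8] 90.0 47.2
stop 6963 [  6.2 -16.7] [112.5  40.3] 0.1 46.5
chip z [-0.82287957 14.32923154] 806
```

View pics/w10.png

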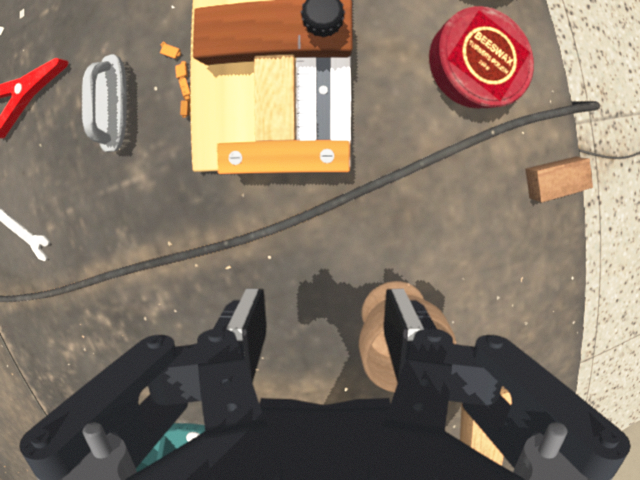

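The piece sits at (275,98) between the end block and the stop, and the brush, chips, tin and offcut are all clear. I'll hand in the job.

```bash
python3 -c "
from rig import ctrl
print(ctrl.close_job())"
```

```text
the job is handed in; nothing more can be done
None
```

I handed the job in at about 28 s of the 72 s limit. The chips are swept off with the brush, which stands on the bench clear of the board. The piece lies in the corner against the end block, with the stop touching its other end (opening measured about 61–62 mm). I didn't touch the wax tin or the lying offcut. The hand-in gave no verdict.

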